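Set out the packing desk for the next order

ROBOT

A 6-joint arm with a two-finger parallel gripper is mounted at the origin on the work surface. World frame = base frame: x ahead of the robot, y to its left, z up, the work surface at z = 0. Lengths are in m, angles in rad, forces in N, time in s.
With the tool pointing down it reaches from about 0.425 to 0.95 m from the base axis. Payload 3.5 kg.
Tool frame: the origin (TCP) lies on the centre line of the jaws, within the pads' length; the fingertips stand 22 mm ahead of it and the grasp point (between the pads) lies 3 mm ahead of it; z points along the fingers, y is the line along which they close (so a half turn about z gives the same grasp; the last joint's range is limited). The gripper opens to 85 mm and grips with 20 to 120 N. Pads are 22 mm wide; open, the fingers measure 114 mm over their backs; the gripper's body (76 mm by 85 mm) begins 54 mm behind the grasp point. The pads swing forward as they close: fully open they stand 13 mm farther back than shut.
Start: joints at [-0.15, 0.286, 1.577, -0, 1.279, -0.15], TCP at [0.675, 0, 0.253] pointing down, gripper open.
Joint ranges: [-2.77, 2.77], [-0.9, 2.22], [0.21, 2.48], [-1.53, 4.67], [0.24, 2.81], [-2.84, 2.84]. Speed limits (rad/s): [2.79, 2.79, 3.14, 3.14, 3.14, 3.14].

INTERFACE

Orientations are given as a unit quaternion [w, x, y, z].
In Python, from station import bot gives the robot as it stands.
- The arm moves only by the tool servo_tool, never from a script. Its arguments are lists of equal length, an entry for each row: "offset": the shift along the tool's x, y, z in m, a list of three; "dr": the turn, a rotation vector about the tool's x, y, z in degrees, a list of three; "claw": the opening, from -1 (shut) to 1 (fully open). In form: {"offset": [[tx, ty, tz], ...], "dr": [[rx, ry, rz], ...], "claw": [claw, ...]}. A call has 1 to 20 rows; each row shifts and turns the commanded pose from where the row before left it, along the tool's axes as they then stand; what a row does not reach is not made up. A row lasts 1/12 s, in which the tool goes at most 41.7 mm and 7.16 degrees, less where a joint would pass 70% of its speed; a pose out of reach is approached as far as the arm can. A call with a gripper value outside its range is refused whole. The fingers move at their own pace and stop on an object; "squeeze" is the grip in N (left out, the last holds). Time passes only in rows, so rows that do not move let the fingers close. It gives the time, the measured TCP pose, the force, the opening and the grip force at its end, in the units of the state.
- bot.get_obs(): the state, without advancing time (a new reading comes with each control period).
- bot.read_camera(name): name is "scene" or "side" or "wrist"; returns a dict with "color" (420x560x3 uint8, red, green, blue), "range_z" (420x560 float32, m along the optical axis (not along the pixel's ray), 0 where there is no reading), "fx", "fy", "cx", "cy" (pixels), "xyz" and "orientation" of the camera in the world. Camera axes: x right, y up, looking along -z (the intrinsics and any distortion apply to the point x, -y, -z); pixel columns grow to the right and rows downward; lengths in m; the calibration is good to about 2 mm. A picture is of the moment at which its call begins.
- bot.hand_in(): hands the job in; it is judged then, once.
The state is a dict: "clock": time; "joint_positions": joint angles; "dq": joint speeds; "tau": joint torques, N m; "ee_pos": TCP position; "tool_rot": TCP orientation; "force": force on the tool from outside, world axes, zero at the start; "wrist_torque": the same for the moment, N m; "width": opening from 0.0 (shut) to 1.0 (fully open); "grip_force": force on a finger pad.
Only numpy, scipy, OpenCV 4.12 (cv2) and the standard library are available. Lean on these libraries where they do the work, as an engineer would, in place of code of your own. Each camera call takes 0.05 s, during which the arm holds its last target. There are 200 camera calls.

TASK

Get the packing desk ready: lay the small carton flat on the middle of the scale's platform with its long side running left to right, parallel to the scale's front edge, and stand the tin upright on the middle of the carton. Lay the tape roll flat in the middle of the black rubber mat nearer the blue basket, and stand the stamp upright in the middle of the other black rubber mat. Let go of everything and leave the stapler where it is.

Things in the scene. Friction and masses are not known exactly. Their poses are not given: they have to be found in the camera images.
- scale: parcel scale fixed to the desk: grey housing 145 mm deep (x) by 150 mm wide (y), with a bright steel platform 115 mm deep by 144 mm wide. Origin on the desk under the centre of the platform; platform top 30 mm above the desk. +z up, -x is the front with the black display strip (towards the robot, turned up to 12 degrees), y runs along the scale's front edge.
- mat_a: one of two identical square black rubber mats, 110 x 110 mm, 4 mm thick, fixed to the desk. Origin under its centre on the desk, z up. It may be the left or the right one of the two; the scale and the two mats stand in a row from left to right in any order.
- mat_b: the other black rubber mat, identical to mat_a (110 x 110 x 4 mm), fixed; origin under its centre on the desk.
- basket: open blue plastic mesh basket holding packets, 220 mm deep (x) by 160 mm wide (y) by 80 mm high (its contents stand up to 101 mm), fixed, at the left or the right end of the row. Origin under its centre on the desk. A landmark only.
- carton: small closed cardboard carton with a white paper band along its middle, 100 mm long (its x) by 58 mm wide (its y) by 40 mm high (z). Starts flat on the desk, its x within 18 degrees of straight away from the robot. Origin at the centre of its underside. About 0.15 kg, rigid.
- tin: round closed metal tin standing upright, 54 mm in diameter, 75 mm high, dark line near the top. Origin at the centre of its underside, z up. About 0.14 kg.
- tape: large roll of tan packing tape lying flat, outer diameter 104 mm, open core 76 mm in diameter, so its wall is 14 mm thick; 48 mm high. Can be pinched by its wall, one finger in the core. Origin at the centre of its underside, z up along the core. About 0.18 kg.
- stamp: rubber hand stamp standing on its wooden foot (52 mm along its x, 36 mm along its y; top of the foot 19 mm up) with an upright round dark handle on its middle: 24 mm in diameter from 34 to 74 mm above the desk, top at 80 mm. Origin at the centre of its underside, z up. About 0.09 kg.
- stapler: black stapler, loose, 110 mm long (its x), 34 mm wide, 44 mm high, standing in the front row among the four things; not to be disturbed. Origin at the centre of its underside.
Not all that is in view belongs to the job. What is shaped like the stamp but turquoise is not meant.

How it is judged:
By the outcome, as a careful person would: the job done as asked, in the order asked, and still so for the second after the job is handed in, with the robot touching nothing.
It also fails if it takes over 112 s, if anything falls off the work surface, if the arm or the gripper's body presses on something with over 40 N, if the wrist force passes 120 N, or if a joint passes its speed limit or range.

## Working session

There is one attempt and no reset: what is moved stays moved. The work goes in short steps, Python scripts to look and compute and a tool call to move; the robot and the scene stay as the last step left them, time stands still between calls to the robot, and variables do not carry over. Pictures are saved under pics/ and viewed, at most 14 in all, crops included, and the job is handed in when it is done.

Besides the shell and the picture viewer there is one more tool, called after "Call:" as name(argument=value, ...), one argument or row to a line, values as JSON. servo_tool: Moves the arm, as the interface text tells. Its arguments: {"type":"object","properties":{"offset":{"type":"array","items":{"type":"array","items":{"type":"number"}}},"dr":{"type":"array","items":{"type":"array","items":{"type":"number"}}},"claw":{"type":"array","items":{"type":"number"}},"squeeze":{"type":"number"}},"required":["offset","dr","claw"]}

```bash
ls; mkdir -p pics; cat > h.py <<'E'
import numpy as np, cv2, pickle
from scipy.spatial.transform import Rotation as R
from station import bot
def cam(n, f=None):
    c=bot.read_camera(n); pickle.dump(c,open(f'{n}.pkl','wb'))
    if f: cv2.imwrite(f'pics/{f}.png',c['color'][:,:,::-1])
    return c
def load(n): return pickle.load(open(f'{n}.pkl','rb'))
def cloud(c):
    z=c['range_z']; v,u=np.mgrid[:z.shape[0],:z.shape[1]]
    P=np.stack([(u-c['cx'])/c['fx']*z,-(v-c['cy'])/c['fy']*z,-z],-1)
    q=np.array(c['orientation']); W=P@R.from_quat(q[[1,2,3,0]]).as_matrix().T+np.array(c['xyz'])
    W[z==0]=np.nan
    return W
E
python3 - <<'E'
from h import *
for n in ('scene','side'):
    c=cam(n,n+'0'); print(n,{k:v for k,v in c.items() if k not in('color','range_z')})
o=bot.get_obs(); print(o['ee_pos'],o['tool_rot'],o['clock'],o['width'],o['force'])
E
```

```text
pics
scene {'fx': 414.3956121738839, 'fy': 414.3956121738839, 'cx': 272.8624740167092, 'cy': 213.6663771734017, 'xyz': array([1.36268215, 0.41434791, 0.91481667]), 'orientation': array([0.47962593, 0.21435639, 0.33122213, 0.78377433])}
side {'fx': 449.13997948310765, 'fy': 449.13997948310765, 'cx': 274.8536019060153, 'cy': 213.12842302779387, 'xyz': array([ 0.24711751, -0.95803369,  0.88580693]), 'orientation': array([ 0.89860043,  0.41770812, -0.05613004, -0.12201075])}
[6.74436104e-01 1.28217334e-04 2.52067933e-01] [-8.76159006e-04  7.07104520e-01  7.07108213e-01 -6.37300073e-04] 0.1 0.9989255506207249 [-0.43581492 -0.90280763 -0.75077199]
```

View pics/scene0.png

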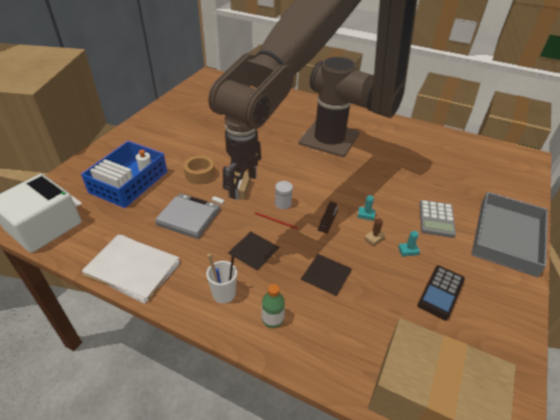

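View pics/side0.png

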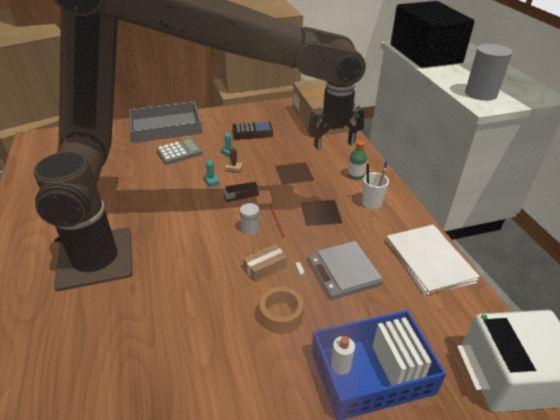

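The scene view shows the basket (125,172), scale (188,215), mats at (254,250) and (327,274), tape (199,170), carton (240,185, partly hidden), tin (284,195) and stapler (328,217). The wooden stamp with the dark handle is at (376,232), with turquoise lookalikes at (368,208) and (410,243). In the side view the stamp is at (233,163) and the lookalikes at (228,143) and (211,173). Next I'll measure these and build an enlarged crop.

```bash
cat > m.py <<'E'
from h import *
def rect(W,box,z0,z1,mask=None,mind=None):
    u0,v0,u1,v1=box; S=W[v0:v1,u0:u1].reshape(-1,3); k=(S[:,2]>z0)&(S[:,2]<z1)
    if mask is not None: k&=mask[v0:v1,u0:u1].ravel()
    S=S[k]
    if len(S)<5: return None
    r=cv2.minAreaRect(S[:,:2].astype(np.float32)*1000)
    return len(S),np.round(r[0]),np.round(r[1]),round(r[2],1),'z',np.round(np.median(S[:,2])*1000,1),'mean',np.round(S[:,:2].mean(0)*1000)
E
python3 - <<'E'
from m import *
for n,B in (('side',dict(scale=(300,235,390,300),carton=(238,240,294,282),tin=(235,200,266,238),tape=(252,282,310,335),stamp=(224,148,244,176),stapler=(220,178,262,202),mata=(296,195,348,228),matb=(272,160,318,186),basket=(308,310,445,415))),
 ('scene',dict(scale=(155,192,222,238),carton=(230,170,262,205),tin=(270,178,298,212),tape=(180,155,218,185),stamp=(364,216,386,246),stapler=(316,200,342,236),mata=(226,230,282,270),matb=(298,252,354,294),basket=(80,140,170,205)))):
    c=load(n);W=cloud(c);g=c['color'].max(-1)
    print(n,'desk z',np.nanmedian(W[210:300,200:240,2] if n=='side' else W[280:330,120:200,2]))
    Z=dict(scale=(.024,.036),carton=(.035,.045),tin=(.068,.08),tape=(.042,.053),stamp=(.03,.09),stapler=(.03,.05),mata=(-.005,.02),matb=(-.005,.02),basket=(.07,.09))
    for k,b in B.items():
        print(k,rect(W,b,*Z[k],mask=(g<60) if 'mat' in k else None))
    print('foot',rect(W,B['stamp'],.010,.024))
c=load('scene'); cv2.imwrite('pics/crop_stamp.png',cv2.resize(c['color'][150:300,200:440,::-1],None,fx=3.3,fy=3.3,interpolation=cv2.INTER_CUBIC))
E
```

```text
side desk z 0.0008720319329731385
scale (2040, array([ 681., -228.]), array([239., 151.]), 3.8, 'z', np.float64(30.6), 'mean', array([ 638., -235.]))
carton (663, array([ 439., -160.]), array([101.,  64.]), 16.9, 'z', np.float64(40.9), 'mean', array([ 438., -161.]))
tin (211, array([436.,   3.]), array([53., 51.]), 76.3, 'z', np.float64(75.5), 'mean', array([435.,   1.]))
tape (681, array([ 436., -320.]), array([106., 101.]), 72.2, 'z', np.float64(48.4), 'mean', array([ 435., -324.]))
stamp (96, array([448., 313.]), array([21., 24.]), 48.5, 'z', np.float64(61.4), 'mean', array([449., 310.]))
stapler (236, array([441., 162.]), array([103.,  31.]), 3.6, 'z', np.float64(40.3), 'mean', array([441., 159.]))
mata (12, array([705.,   7.]), array([93., 10.]), 85.0, 'z', np.float64(5.5), 'mean', array([705.,   9.]))
matb None
basket (2731, array([ 583., -515.]), array([164., 223.]), 88.9, 'z', np.float64(80.2), 'mean', array([ 592., -519.]))
foot (150, array([456., 362.]), array([144.,  56.]), 81.5, 'z', np.float64(18.5), 'mean', array([449., 336.]))
scene desk z 0.0009999653922999618
scale (
[... 421 characters left out ...]
an', array([ 442., -318.]))
stamp (122, array([455., 316.]), array([23., 21.]), 62.8, 'z', np.float64(64.3), 'mean', array([459., 318.]))
stapler (218, array([445., 163.]), array([103.,  28.]), 3.0, 'z', np.float64(40.8), 'mean', array([450., 165.]))
mata (887, array([662.,  18.]), array([103., 102.]), 82.0, 'z', np.float64(4.8), 'mean', array([664.,  20.]))
matb (1013, array([646., 240.]), array([101., 101.]), 86.4, 'z', np.float64(4.9), 'mean', array([648., 240.]))
basket (1045, array([ 584., -515.]), array([168., 226.]), 88.9, 'z', np.float64(79.6), 'mean', array([ 602., -506.]))
foot (164, array([427., 309.]), array([113.,  58.]), 18.8, 'z', np.float64(18.8), 'mean', array([451., 313.]))
```

View pics/crop_stamp.png

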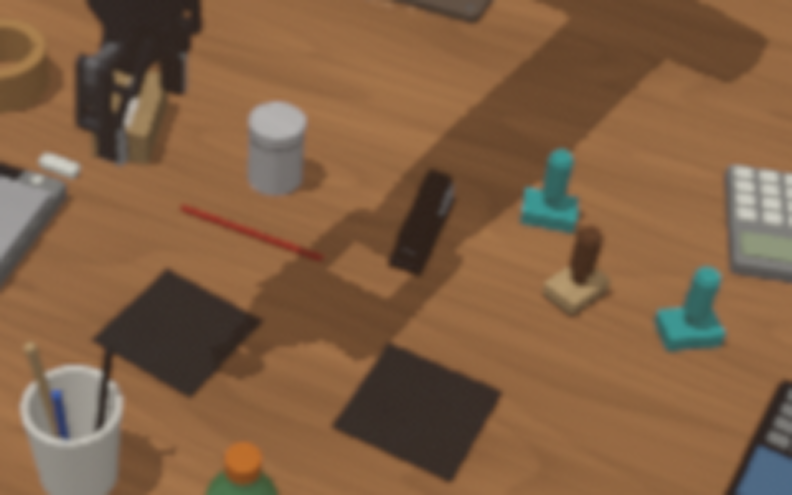

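The crop confirms it: the wooden-foot stamp with the dark brown handle is at crop (577,270), which is scene (375,232). The two turquoise ones, at crop (550,190) and (690,310), are not meant. Next: obstacles and a wrist view.

```bash
python3 - <<'E'
from m import *
c=load('scene');W=cloud(c);h=cv2.cvtColor(c['color'],cv2.COLOR_RGB2HSV)
t=(h[...,0]>80)&(h[...,0]<95)&(h[...,1]>130)
for b in ((355,190,380,222),(398,225,422,260)): print('turq',rect(W,b,.04,.09,t),rect(W,b,.005,.022,t))
print('cup',rect(W,(200,255,240,305),.06,.2)); print('bottle',rect(W,(258,283,290,330),.03,.25))
# top-down occupancy maxima of tall things in the work strip
for n in('scene','side'):
    c=load(n);W=cloud(c).reshape(-1,3); col=c['color'].reshape(-1,3)
    k=(W[:,2]>.024)&(W[:,2]<.036)&(abs(W[:,0]-.64)<.09)&(abs(W[:,1]+.228)<.085)&(col.min(1)>115)
    S=W[k]; r=cv2.minAreaRect(S[:,:2].astype(np.float32)*1000); print(n,'platform',len(S),r)
c=cam('wrist','wrist0'); print(c['xyz'],c['orientation'],c['fx'])
E
```

```text
turq (22, array([370., 264.]), array([15., 12.]), 16.5, 'z', np.float64(78.8), 'mean', array([372., 265.])) (71, array([368., 266.]), array([35., 42.]), 13.6, 'z', np.float64(19.4), 'mean', array([374., 265.]))
turq (26, array([458., 420.]), array([15., 14.]), 28.9, 'z', np.float64(78.0), 'mean', array([460., 422.])) (95, array([459., 422.]), array([31., 48.]), 29.1, 'z', np.float64(19.0), 'mean', array([464., 420.]))
cup (648, array([831.,  20.]), array([75., 75.]), 68.8, 'z', np.float64(85.8), 'mean', array([834.,  20.]))
bottle (699, array([848., 172.]), array([43., 55.]), 16.9, 'z', np.float64(86.5), 'mean', array([854., 175.]))
scene platform 1255 ((637.1102294921875, -229.3634490966797), (138.7256622314453, 145.18484497070312), 5.420989513397217)
side platform 1790 ((635.3448486328125, -229.51010131835938), (135.48114013671875, 147.88723754882812), 4.3343377113342285)
[0.67457912 0.06950761 0.37120065] [ 9.90585457e-01 -1.36889598e-01  1.27644026e-03  2.45093926e-04] 354.0959365345352
```

View pics/wrist0.png

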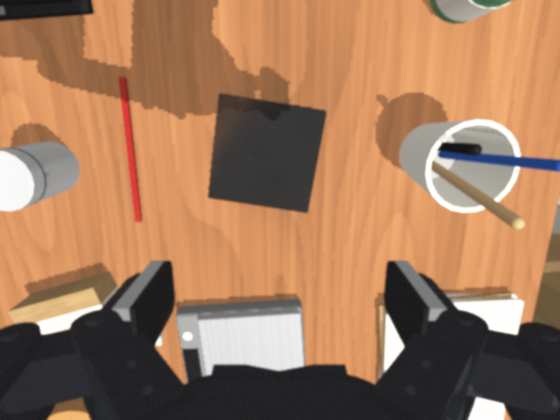

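The wrist view shows the mat nearer the basket, with corners (219,95), (326,109), (307,212) and (208,198). The platform's top edge starts near (200,318). The cup is at right and the pencil at (130,150). I'll move over the carton and scale for a closer look.

Call:
servo_tool(
  offset=[
    [-0.035, -0.0156, 0],
    [-0.035, -0.0156, 0],
    [-0.035, -0.0156, 0],
    [-0.035, -0.0156, 0],
    [-0.035, -0.0156, 0],
    [-0.035, -0.0156, 0],
    [-0.035, -0.0156, 0],
    [-0.035, -0.0156, 0],
    [0, 0, 0],
    [0, 0, 0],
    [0, 0, 0],
  ],
  dr=[
    [0, 0, 0],
    [0, 0, 0],
    [0, 0, 0],
    [0, 0, 0],
    [0, 0, 0],
    [0, 0, 0],
    [0, 0, 0],
    [0, 0, 0],
    [0, 0, 0],
    [0, 0, 0],
    [0, 0, 0],
  ],
  claw=[1, 1, 1, 1, 1, 1, 1, 1, 1, 1, 1],
)

```text
clock: 1.07
ee_pos: [0.5501, -0.2797, 0.253]
tool_rot: [-0.0, 0.707, 0.707, 0.0]
force: [1.0, 0.4, -0.6]
width: 1.0
grip_force: 0.0
```

```bash
cp wrist.pkl wrist_mat.pkl; cat >> h.py <<'E'
def px(c,pts,z):
    q=np.array(c['orientation']);M=R.from_quat(q[[1,2,3,0]]).as_matrix();o=np.array(c['xyz']);out=[]
    for u,v in pts:
        d=M@np.array([(u-c['cx'])/c['fx'],-(v-c['cy'])/c['fy'],-1]); out.append((o+d*(z-o[2])/d[2])[:2])
    return np.array(out)*1000
E
python3 - <<'E'
from m import *
c=load('wrist_mat');p=px(c,[(219,95),(326,109),(307,212),(208,198)],.004);print('mat_a',p.round(),p.mean(0),np.linalg.norm(p-np.roll(p,1,0),axis=1))
c=cam('wrist','wrist1');W=cloud(c)
c2=c['color'];cv2.imwrite('pics/wrist1b.png',cv2.resize(c2[:300,:,::-1],(784,420)))
o=bot.get_obs();print(o['ee_pos'],o['tool_rot'],o['clock'],c['xyz'])
E
```

```text
mat_a [[614.  78.]
 [721.  65.]
 [704. -43.]
 [598. -27.]] [659.13591647  18.25348354] [106.9449507  107.4119924  109.13666227 107.66475278]
[ 0.55040679 -0.27911354  0.25302813] [-3.65413237e-04  7.06879814e-01  7.07333561e-01  1.69426823e-04] 1.1167 [ 0.55002363 -0.21042877  0.37212794]
```

View pics/wrist1b.png

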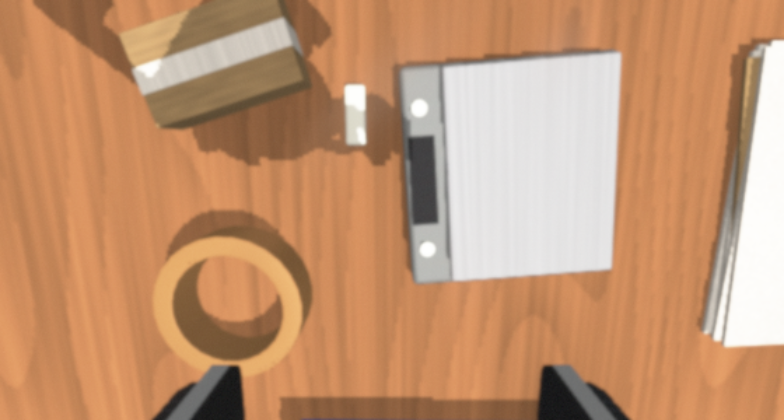

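The platform's corners in the enlarged crop are about (444,66), (620,53), (611,269) and (455,279), with the display strip on its left. The carton is at top left, the tape ring is centred near (228,306), and a white eraser lies at (355,115).

```bash
cp wrist.pkl wrist1.pkl; python3 - <<'E'
from m import *
c=load('wrist1');W=cloud(c)
p=px(c,np.array([(444,66),(620,53),(611,269),(455,279)])/1.4,.030);print(p.round(),p.mean(0))
d=np.linalg.norm(p-np.roll(p,1,0),axis=1);print(d.round())
for a,b in((0,1),(3,2),(3,0),(2,1)): e=p[b]-p[a];print('edge ang',np.degrees(np.arctan2(e[1],e[0])))
print('carton',rect(W,(80,0,230,95),.036,.044));print('tape',rect(W,(100,155,230,275),.044,.052))
m=(W[...,2]>.036)&(W[...,2]<.044); m[:,240:]=0;m[100:]=0
S=W[m][:,:2]*1000; 
from scipy.spatial import ConvexHull
r=cv2.minAreaRect(S.astype(np.float32));print('carton corners',cv2.boxPoints(r))
print('uv range',np.argwhere(m).min(0),np.argwhere(m).max(0))
# same with side cam: carton corners
c=load('side');W=cloud(c);m=np.zeros(W.shape[:2],bool);m[240:282,238:294]=1;m&=(W[...,2]>.037)&(W[...,2]<.045)
print('side',cv2.boxPoints(cv2.minAreaRect((W[m][:,:2]*1000).astype(np.float32))))
print('eraser',rect(load('wrist1') and cloud(load('wrist1')),(244,58,264,106),.006,.03))
E
```

```text
[[ 584. -161.]
 [ 695. -154.]
 [ 706. -294.]
 [ 596. -302.]] [ 645.23248507 -227.7413343 ]
[141. 111. 141. 111.]
edge ang 3.873408581070936
edge ang 3.7858746676606634
edge ang 94.8331199148102
edge ang 94.53425873754857
carton (8113, array([ 438., -157.]), array([101.,  59.]), 16.7, 'z', np.float64(38.7), 'mean', array([ 438., -158.]))
tape (3817, array([ 436., -318.]), array([101., 103.]), 81.8, 'z', np.float64(46.5), 'mean', array([ 436., -315.]))
carton corners [[ 381.39957 -143.9115 ]
 [ 398.26572 -199.95847]
 [ 494.9039  -170.87723]
 [ 478.03775 -114.83026]]
uv range [ 0 84] [ 91 215]
side [[ 380.87885 -143.9523 ]
 [ 399.35413 -204.72043]
 [ 496.42712 -175.20743]
 [ 477.95184 -114.4393 ]]
eraser (610, array([ 524., -190.]), array([39., 14.]), 89.1, 'z', np.float64(8.5), 'mean', array([ 524., -190.]))
```

Call:
servo_tool(
  offset=[
    [0.0305, -0.028, 0],
    [0.0305, -0.028, 0],
    [0.0305, -0.028, 0],
    [0.0305, -0.028, 0],
    [0, 0, 0.013],
    [0, 0, 0.013],
    [0, 0, 0.013],
    [0, 0, 0.013],
    [0, 0, 0.013],
    [0, 0, 0.013],
    [0, 0, 0.013],
    [0, 0, 0.013],
    [0, 0, 0.013],
    [0, 0, 0.013],
    [0, 0, 0.013],
    [0, 0, 0],
    [0, 0, 0],
  ],
  dr=[
    [0, 0, 0],
    [0, 0, 0],
    [0, 0, 0],
    [0, 0, 0],
    [0, 0, 6.65],
    [0, 0, 6.65],
    [0, 0, 6.65],
    [0, 0, 6.65],
    [0, 0, 6.65],
    [0, 0, 6.65],
    [0, 0, 6.65],
    [0, 0, 6.65],
    [0, 0, 6.65],
    [0, 0, 6.65],
    [0, 0, 6.65],
    [0, 0, 0],
    [0, 0, 0],
  ],
  claw=[1, 1, 1, 1, 1, 1, 1, 1, 1, 1, 1, 1, 1, 1, 1, 1, 1],
  squeeze=40,
)

```text
clock: 2.53
ee_pos: [0.4381, -0.1566, 0.1098]
tool_rot: [-0.001, 0.989, 0.149, -0.001]
force: [-0.2, 0.1, 0.7]
width: 1.0
grip_force: 0.0
```

```bash
cat >> h.py <<'E'
def goto(x,y,z=None):
    o=bot.get_obs();q=np.array(o['tool_rot']);M=R.from_quat(q[[1,2,3,0]]).as_matrix();p=np.array(o['ee_pos'])
    t=np.array([x,y,p[2] if z is None else z]); print('pos',p.round(4),'psi',np.degrees(np.arctan2(M[1,1],M[0,1])).round(2),'q6',round(o['joint_positions'][5],2),'t',round(o['clock'],1),'w',round(o['width'],3),'grip',round(o['grip_force'],1),'tilt',(M[:2,2]).round(4))
    print('tool offset to target',(M.T@(t-p)).round(4))
E
python3 -c "
from h import *
goto(.438,-.157,.028)"
```

```text
pos [ 0.4381 -0.1566  0.1098] psi -72.86 q6 0.71 t 2.5 w 1.0 grip 0.0 tilt [-0.0015  0.0011]
tool offset to target [-0.0001  0.0005  0.0818]
```

Call:
servo_tool(
  offset=[
    [0, 0, 0.0205],
    [0, 0, 0.0205],
    [0, 0, 0.0205],
    [0, 0, 0.0205],
    [0, 0, 0],
    [0, 0, 0],
    [0, 0, 0],
    [0, 0, 0],
    [0, 0, 0],
    [0, 0, 0],
    [0, 0, 0],
    [0, 0, 0],
    [0, 0, 0],
    [0, 0, 0],
  ],
  dr=[
    [0, 0, 0],
    [0, 0, 0],
    [0, 0, 0],
    [0, 0, 0],
    [0, 0, 0],
    [0, 0, 0],
    [0, 0, 0],
    [0, 0, 0],
    [0, 0, 0],
    [0, 0, 0],
    [0, 0, 0],
    [0, 0, 0],
    [0, 0, 0],
    [0, 0, 0],
  ],
  claw=[1, 1, 1, 1, 1, -1, -1, -1, -1, -1, -1, -1, -1, -1],
  squeeze=40,
)

```text
clock: 3.7
ee_pos: [0.4398, -0.1588, 0.0304]
tool_rot: [0.001, 0.989, 0.147, 0.002]
force: [0.7, 0.9, 6.8]
width: 0.676
grip_force: 45.6
```

Call:
servo_tool(
  offset=[
    [0, 0, -0.01],
    [0, 0, -0.02],
    [0, 0, -0.025],
    [0, 0, -0.025],
    [0, 0, -0.02],
    [0, 0, 0],
    [0, 0, 0],
    [0, 0, 0],
    [0, 0, 0],
    [0, 0, 0],
    [0, 0, 0],
    [0, 0, 0],
    [0, 0, 0],
    [0, 0, 0],
    [0, 0, 0],
    [0, 0, 0],
    [0, 0, 0],
    [0, 0, 0],
  ],
  dr=[
    [0, 0, 0],
    [0, 0, 0],
    [0, 0, 0],
    [0, 0, 0],
    [0, 0, 0],
    [0, 0, -7],
    [0, 0, -7],
    [0, 0, -7],
    [0, 0, -7],
    [0, 0, -7],
    [0, 0, -7],
    [0, 0, -7],
    [0, 0, -7],
    [0, 0, -7],
    [0, 0, -7],
    [0, 0, -7],
    [0, 0, 0],
    [0, 0, 0],
  ],
  claw=[-1, -1, -1, -1, -1, -1, -1, -1, -1, -1, -1, -1, -1, -1, -1, -1, -1, -1],
  squeeze=40,
)

```text
clock: 5.2
ee_pos: [0.4378, -0.1578, 0.1284]
tool_rot: [-0.0, 0.684, 0.729, -0.0]
force: [-0.4, -0.1, -1.8]
width: 0.676
grip_force: 44.7
```

```bash
python3 -c "
from h import *
goto(.645,-.228)
o=bot.get_obs();print(o['force'])
c=cam('side','side1')
cv2.imwrite('pics/side1c.png',cv2.resize(c['color'][170:330,200:400,::-1],None,fx=3,fy=3))"
```

```text
pos [ 0.4378 -0.1578  0.1284] psi 3.67 q6 -0.63 t 5.2 w 0.676 grip 44.7 tilt [-0.0004  0.0001]
tool offset to target [-8.340e-02  2.023e-01 -1.000e-04]
[-0.39933947 -0.14017518 -1.75935954]
```

View pics/side1c.png

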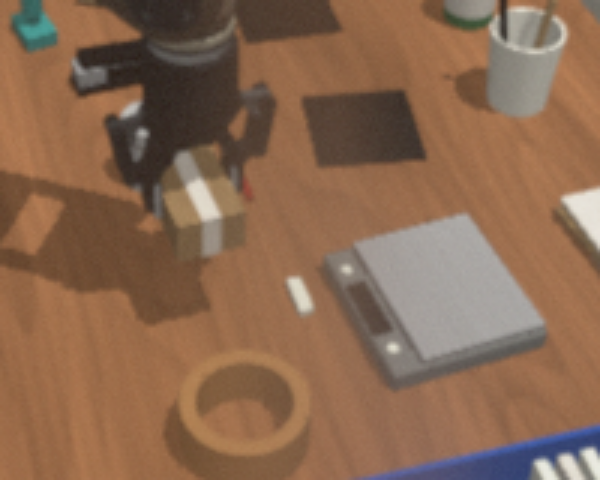

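The carton is held level at crop (205,200), and the scale is clear. I'll carry it over and lower it.

Call:
servo_tool(
  offset=[
    [-0.0139, 0.0337, 0],
    [-0.0139, 0.0337, 0],
    [-0.0139, 0.0337, 0],
    [-0.0139, 0.0337, 0],
    [-0.0139, 0.0337, 0],
    [-0.0139, 0.0338, 0],
    [0, 0, 0],
    [0, 0, 0.02],
    [0, 0, 0.02],
    [0, 0, 0.015],
    [0, 0, 0.005],
    [0, 0, 0],
    [0, 0, 0],
  ],
  dr=[
    [0, 0, -0.5],
    [0, 0, 0],
    [0, 0, 0],
    [0, 0, 0],
    [0, 0, 0],
    [0, 0, 0],
    [0, 0, 0],
    [0, 0, 0],
    [0, 0, 0],
    [0, 0, 0],
    [0, 0, 0],
    [0, 0, 0],
    [0, 0, 0],
  ],
  claw=[-1, -1, -1, -1, -1, -1, -1, -1, -1, -1, -1, -1, -1],
)

```text
clock: 6.33
ee_pos: [0.646, -0.2261, 0.0686]
tool_rot: [-0.0, 0.68, 0.733, -0.0]
force: [0.4, 0.7, -1.3]
width: 0.672
grip_force: 44.8
```

```bash
python3 -c "
from h import *
goto(.645,-.228,.0605)
c=cam('scene');W=cloud(c)
from m import rect
m=(W[...,2]>.02)&(W[...,2]<.14)&(abs(W[...,0]-.645)<.08)&(abs(W[...,1]+.228)<.09)
h=cv2.cvtColor(c['color'],cv2.COLOR_RGB2HSV);k=m&(h[...,1]>60)&(h[...,0]<30)&(h[...,2]>90)
S=W[k];print(len(S),S.min(0),S.max(0),np.percentile(S[:,2],[2,50,98]))
"
```

```text
pos [ 0.646  -0.2261  0.0686] psi 4.32 q6 -0.56 t 6.3 w 0.672 grip 44.8 tilt [-0.0001  0.    ]
tool offset to target [-0.0018 -0.0012  0.0081]
397 [ 0.56505901 -0.29958094  0.02247304] [ 0.71381568 -0.17397751  0.13926209] [0.02770897 0.07325588 0.1032892 ]
```

Call:
servo_tool(
  offset=[
    [-0.0018, -0.0012, 0.004],
    [0, 0, 0.0035],
    [0, 0, 0],
    [0, 0, 0],
  ],
  dr=[
    [0, 0, 0],
    [0, 0, 0],
    [0, 0, 0],
    [0, 0, 0],
  ],
  claw=[-1, -1, -1, -1],
)

```text
clock: 6.72
ee_pos: [0.6449, -0.228, 0.0609]
tool_rot: [-0.0, 0.68, 0.733, 0.0]
force: [0.4, -0.3, -2.0]
width: 0.674
grip_force: 44.8
```

Call:
servo_tool(
  offset=[
    [0, 0, 0.001],
    [0, 0, 0],
    [0, 0, 0],
    [0, 0, 0],
    [0, 0, 0],
    [0, 0, 0],
    [0, 0, -0.02],
    [0, 0, -0.035],
    [0, 0, -0.035],
    [0, 0, -0.035],
    [0, 0, -0.035],
    [0, 0, 0],
    [0, 0, 0],
  ],
  dr=[
    [0, 0, 0],
    [0, 0, 0],
    [0, 0, 0],
    [0, 0, 0],
    [0, 0, 0],
    [0, 0, 0],
    [0, 0, 0],
    [0, 0, 0],
    [0, 0, 0],
    [0, 0, 0],
    [0, 0, 0],
    [0, 0, 0],
    [0, 0, 0],
  ],
  claw=[-1, 0.5, 0.6, 0.8, 1, 1, 1, 1, 1, 1, 1, 1, 1],
)

```text
clock: 7.8
ee_pos: [0.6466, -0.2287, 0.2242]
tool_rot: [0.004, 0.68, 0.733, 0.001]
force: [0.5, -0.2, 0.2]
width: 1.002
grip_force: 0.0
```

```bash
python3 -c "
from m import *
goto(.438,.004)
c=cam('scene');W=cloud(c)
def f(n,W):
    m=(W[...,2]>.063)&(W[...,2]<.078)&(abs(W[...,0]-.645)<.07)&(abs(W[...,1]+.228)<.08)
    S=W[m][:,:2]*1000;r=cv2.minAreaRect(S.astype(np.float32));print(n,len(S),r,S.mean(0),np.median(W[m][:,2]))
f('scene',W);f('side',cloud(cam('side')))
"
```

```text
pos [ 0.6466 -0.2287  0.2242] psi 4.36 q6 -0.56 t 7.8 w 1.002 grip 0.0 tilt [ 0.0067 -0.0035]
tool offset to target [ 0.2479 -0.1904 -0.0022]
scene 501 ((646.4420776367188, -228.90489196777344), (62.09989929199219, 102.01739501953125), 2.9541542530059814) [ 649.64358772 -226.48466927] 0.07072102921220058
side 712 ((645.401123046875, -229.4658660888672), (60.60929870605469, 104.25606536865234), 3.9284355640411377) [ 643.55699314 -232.88211819] 0.07082553108114298
```

Call:
servo_tool(
  offset=[
    [0.031, -0.0238, 0],
    [0.031, -0.0238, 0],
    [0.031, -0.0238, 0],
    [0.031, -0.0238, 0],
    [0.031, -0.0238, 0],
    [0.031, -0.0238, 0],
    [0.031, -0.0238, 0],
    [0.031, -0.0238, 0],
    [0, 0, 0.03],
    [0, 0, 0.03],
    [0, 0, 0.03],
    [0, 0, 0.025],
    [0, 0, 0],
    [0, 0, 0],
  ],
  dr=[
    [0, 0, 0],
    [0, 0, 0],
    [0, 0, 0],
    [0, 0, 0],
    [0, 0, 0],
    [0, 0, 0],
    [0, 0, 0],
    [0, 0, 0],
    [0, 0, 0],
    [0, 0, 0],
    [0, 0, 0],
    [0, 0, 0],
    [0, 0, 0],
    [0, 0, 0],
  ],
  claw=[1, 1, 1, 1, 1, 1, 1, 1, 1, 1, 1, 1, 1, 1],
)

```text
clock: 9.07
ee_pos: [0.4341, 0.0054, 0.1023]
tool_rot: [-0.003, 0.68, 0.733, -0.002]
force: [0.3, 0.1, 0.8]
width: 0.999
grip_force: 0.0
```

```bash
python3 -c "
from h import *
goto(.438,.004,.045)"
```

```text
pos [0.4341 0.0054 0.1023] psi 4.35 q6 -0.3 t 9.1 w 0.999 grip 0.0 tilt [-0.007   0.0016]
tool offset to target [-0.0018  0.0042  0.0572]
```

Call:
servo_tool(
  offset=[
    [-0.0016, 0.0038, 0],
    [0, 0, 0.019],
    [0, 0, 0.019],
    [0, 0, 0.019],
    [0, 0, 0],
    [0, 0, 0],
    [0, 0, 0],
    [0, 0, 0],
    [0, 0, 0],
    [0, 0, 0],
    [0, 0, 0],
    [0, 0, 0],
    [0, 0, 0],
    [0, 0, 0],
  ],
  dr=[
    [0, 0, 0],
    [0, 0, 0],
    [0, 0, 0],
    [0, 0, 0],
    [0, 0, 0],
    [0, 0, 0],
    [0, 0, 0],
    [0, 0, 0],
    [0, 0, 0],
    [0, 0, 0],
    [0, 0, 0],
    [0, 0, 0],
    [0, 0, 0],
    [0, 0, 0],
  ],
  claw=[1, 1, 1, 1, 1, 1, -1, -1, -1, -1, -1, -1, -1, -1],
  squeeze=40,
)

```text
clock: 10.23
ee_pos: [0.4415, 0.0033, 0.0496]
tool_rot: [0.001, 0.68, 0.734, 0.0]
force: [-2.1, -0.4, 4.9]
width: 0.62
grip_force: 42.2
```

```bash
python3 -c "
from h import *
goto(.646,-.229)"
```

```text
pos [0.4415 0.0033 0.0496] psi 4.37 q6 -0.3 t 10.2 w 0.62 grip 42.2 tilt [ 0.0021 -0.0007]
tool offset to target [-0.2472  0.1863  0.0006]
```

Call:
servo_tool(
  offset=[
    [0, 0, -0.02],
    [0, 0, -0.03],
    [0, 0, -0.03],
    [0, 0, -0.03],
    [0, 0, 0],
    [-0.0309, 0.0233, 0],
    [-0.0309, 0.0233, 0],
    [-0.0309, 0.0233, 0],
    [-0.0309, 0.0233, 0],
    [-0.0309, 0.0233, 0],
    [-0.0309, 0.0233, 0],
    [-0.0309, 0.0233, 0],
    [-0.0309, 0.0233, 0],
    [0, 0, 0],
    [0, 0, 0],
    [0, 0, 0],
  ],
  dr=[
    [0, 0, 0],
    [0, 0, 0],
    [0, 0, 0],
    [0, 0, 0],
    [0, 0, 0],
    [0, 0, 0],
    [0, 0, 0],
    [0, 0, 0],
    [0, 0, 0],
    [0, 0, 0],
    [0, 0, 0],
    [0, 0, 0],
    [0, 0, 0],
    [0, 0, 0],
    [0, 0, 0],
    [0, 0, 0],
  ],
  claw=[-1, -1, -1, -1, -1, -1, -1, -1, -1, -1, -1, -1, -1, -1, -1, -1],
)

```text
clock: 11.57
ee_pos: [0.6442, -0.2283, 0.1568]
tool_rot: [-0.001, 0.68, 0.733, -0.0]
force: [0.3, 1.1, -1.3]
width: 0.62
grip_force: 42.7
```

```bash
python3 -c "
from h import *
goto(.646,-.229,.1205)
for n in('scene','side'):
    c=cam(n);W=cloud(c);h=cv2.cvtColor(c['color'],cv2.COLOR_RGB2HSV)
    m=(abs(W[...,0]-.646)<.04)&(abs(W[...,1]+.229)<.04)&(W[...,2]>.09)&(W[...,2]<.2)&(h[...,1]<60)&(h[...,2]>90)
    S=W[m];print(n,len(S),np.percentile(S,[2,98],axis=0).round(3).tolist())
c=load('scene');cv2.imwrite('pics/tin.png',cv2.resize(c['color'][120:260,120:300,::-1],None,fx=3,fy=3))
"
```

```text
pos [ 0.6442 -0.2283  0.1568] psi 4.34 q6 -0.56 t 11.6 w 0.62 grip 42.7 tilt [-0.0017  0.0012]
tool offset to target [-0.0009  0.0018  0.0363]
scene 393 [[0.623, -0.237, 0.11], [0.672, -0.199, 0.185]]
side 643 [[0.614, -0.253, 0.111], [0.674, -0.216, 0.185]]
```

View pics/tin.png

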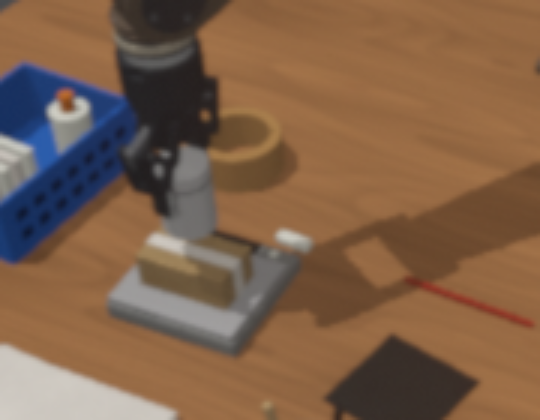

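The tin is held upright above the carton at crop (190,190). I'll lower it.

Call:
servo_tool(
  offset=[
    [-0.0025, 0.0018, 0.01],
    [0, 0, 0.015],
    [0, 0, 0.009],
    [0, 0, 0],
    [0, 0, 0],
    [0, 0, 0],
  ],
  dr=[
    [0, 0, 0],
    [0, 0, 0],
    [0, 0, 0],
    [0, 0, 0],
    [0, 0, 0],
    [0, 0, 0],
  ],
  claw=[-1, -1, -1, -1, -1, -1],
)

```text
clock: 12.17
ee_pos: [0.6466, -0.2309, 0.1234]
tool_rot: [-0.0, 0.68, 0.733, -0.0]
force: [0.2, -0.2, -1.6]
width: 0.621
grip_force: 42.7
```

```bash
python3 -c "
from h import *
goto(.646,-.2305,.1205)
for n in('scene','side'):
    c=cam(n);W=cloud(c);h=cv2.cvtColor(c['color'],cv2.COLOR_RGB2HSV)
    m=(abs(W[...,0]-.646)<.04)&(abs(W[...,1]+.229)<.04)&(W[...,2]>.076)&(W[...,2]<.18)&(h[...,1]<60)&(h[...,2]>90)
    S=W[m];print(n,len(S),np.percentile(S,[1,99],axis=0).round(3).tolist())
"
```

```text
pos [ 0.6466 -0.2309  0.1234] psi 4.36 q6 -0.57 t 12.2 w 0.621 grip 42.7 tilt [-0.0009  0.0004]
tool offset to target [ 0.0005 -0.0006  0.0029]
scene 375 [[0.624, -0.242, 0.077], [0.679, -0.201, 0.158]]
side 610 [[0.616, -0.257, 0.079], [0.68, -0.218, 0.155]]
```

Call:
servo_tool(
  offset=[
    [0, 0, 0.001],
    [0, 0, 0.001],
    [0, 0, 0.001],
    [0, 0, 0],
    [0, 0, 0],
  ],
  dr=[
    [0, 0, 0],
    [0, 0, 0],
    [0, 0, 0],
    [0, 0, 0],
    [0, 0, 0],
  ],
  claw=[-1, -1, -1, -1, -1],
)

```text
clock: 12.68
ee_pos: [0.6468, -0.2311, 0.1207]
tool_rot: [-0.0, 0.68, 0.733, -0.0]
force: [-0.4, -0.1, -0.6]
width: 0.618
grip_force: 42.7
```

Call:
servo_tool(
  offset=[
    [0, 0, 0.001],
    [0, 0, 0],
    [0, 0, 0],
  ],
  dr=[
    [0, 0, 0],
    [0, 0, 0],
    [0, 0, 0],
  ],
  claw=[-1, -1, -1],
)

```text
clock: 12.93
ee_pos: [0.6469, -0.2311, 0.1198]
tool_rot: [-0.0, 0.68, 0.733, -0.0]
force: [0.7, 0.1, -1.0]
width: 0.619
grip_force: 42.7
```

Call:
servo_tool(
  offset=[
    [0, 0, 0.001],
    [0, 0, 0],
    [0, 0, 0],
  ],
  dr=[
    [0, 0, 0],
    [0, 0, 0],
    [0, 0, 0],
  ],
  claw=[-1, -1, -1],
)

```text
clock: 13.18
ee_pos: [0.647, -0.2312, 0.1198]
tool_rot: [0.0, 0.68, 0.733, -0.0]
force: [-2.5, 1.8, 3.9]
width: 0.616
grip_force: 43.0
```

Contact. I'll release and rise.

Call:
servo_tool(
  offset=[
    [0, 0, -0.0005],
    [0, 0, 0],
    [0, 0, 0],
    [0, 0, 0],
    [0, 0, 0],
    [0, 0, 0],
    [0, 0, -0.02],
    [0, 0, -0.03],
    [0, 0, -0.03],
    [0, 0, -0.03],
    [0, 0, 0],
    [0, 0, 0],
  ],
  dr=[
    [0, 0, 0],
    [0, 0, 0],
    [0, 0, 0],
    [0, 0, 0],
    [0, 0, 0],
    [0, 0, 0],
    [0, 0, 0],
    [0, 0, 0],
    [0, 0, 0],
    [0, 0, 0],
    [0, 0, 0],
    [0, 0, 0],
  ],
  claw=[-1, 0.4, 0.6, 0.8, 1, 1, 1, 1, 1, 1, 1, 1],
)

```text
clock: 14.18
ee_pos: [0.6482, -0.2318, 0.2328]
tool_rot: [0.003, 0.68, 0.733, 0.001]
force: [0.6, -0.8, -0.6]
width: 0.997
grip_force: 0.0
```

```bash
cat > chk.py <<'E'
from m import *
for n in('scene','side'):
    W=cloud(load(n))
    def f(t,x,y,r,z0,z1):
        m=(W[...,2]>z0)&(W[...,2]<z1)&(abs(W[...,0]-x)<r)&(abs(W[...,1]-y)<r)
        if m.sum()>5:
            S=W[m];q=cv2.minAreaRect((S[:,:2]*1000).astype(np.float32)); print(n,t,len(S),np.round(q[0]),np.round(q[1]),round(q[2],1),'z',np.median(S[:,2]).round(4))
    f('carton',.645,-.228,.08,.063,.078);f('tin',.646,-.229,.05,.140,.152)
    f('tape',.659,.018,.08,.045,.058);f('tape0',.438,-.319,.07,.042,.053)
    f('stamp',.648,.24,.05,.04,.09);f('stapler',.443,.162,.08,.03,.05)
E
python3 -c "
from h import *
goto(.393,-.319)
cam('scene');cam('side');import chk"
```

```text
pos [ 0.6482 -0.2318  0.2328] psi 4.35 q6 -0.57 t 14.2 w 0.997 grip 0.0 tilt [ 0.0055 -0.0029]
tool offset to target [-0.0676 -0.2611 -0.0012]
scene carton 300 [ 648. -229.] [ 62. 103.] 7.8 z 0.0707
scene tin 199 [ 650. -228.] [55. 52.] 18.5 z 0.1461
scene tape0 264 [ 439. -321.] [105. 101.] 5.5 z 0.0482
scene stapler 219 [447. 164.] [102.  27.] 3.0 z 0.0413
side carton 407 [ 644. -228.] [ 58. 105.] 5.0 z 0.0708
side tin 290 [ 646. -231.] [53. 52.] 61.6 z 0.1459
side tape0 685 [ 436. -321.] [104. 101.] 76.1 z 0.0483
side stapler 236 [442. 162.] [103.  34.] 3.9 z 0.0402
```

Call:
servo_tool(
  offset=[
    [-0.0103, -0.0373, 0],
    [-0.0103, -0.0373, 0],
    [-0.0103, -0.0373, 0],
    [-0.0103, -0.0373, 0],
    [-0.0103, -0.0373, 0],
    [-0.0103, -0.0373, 0],
    [-0.0102, -0.0374, 0],
    [0, 0, 0.03],
    [0, 0, 0.035],
    [0, 0, 0.035],
    [0, 0, 0.03],
    [0, 0, 0],
    [0, 0, 0],
    [0, 0, 0],
  ],
  dr=[
    [0, 0, 0],
    [0, 0, 0],
    [0, 0, 0],
    [0, 0, 0],
    [0, 0, 0],
    [0, 0, 0],
    [0, 0, 0],
    [0, 0, 0],
    [0, 0, 0],
    [0, 0, 0],
    [0, 0, 0],
    [0, 0, 0],
    [0, 0, 0],
    [0, 0, 0],
  ],
  claw=[0.18, 0.18, 0.18, 0.18, 0.18, 0.18, 0.18, 0.18, 0.18, 0.18, 0.18, 0.18, 0.18, 0.18],
)

```text
clock: 15.45
ee_pos: [0.3923, -0.3231, 0.1]
tool_rot: [0.0, 0.68, 0.733, -0.0]
force: [0.1, 0.1, 0.4]
width: 0.594
grip_force: 0.0
```

```bash
python3 -c "
from h import *
goto(.393,-.3234,.032)"
```

```text
pos [ 0.3923 -0.3231  0.1   ] psi 4.36 q6 -0.96 t 15.4 w 0.594 grip 0.0 tilt [ 0.0002 -0.0003]
tool offset to target [-0.0004  0.0007  0.068 ]
```

Call:
servo_tool(
  offset=[
    [0, 0, 0.02],
    [0, 0, 0.02],
    [0, 0, 0.018],
    [0, 0, 0.008],
    [0, 0, 0],
    [0, 0, 0],
    [0, 0, 0],
    [0, 0, 0],
    [0, 0, 0],
    [0, 0, 0],
    [0, 0, 0],
    [0, 0, 0],
    [0, 0, 0],
    [0, 0, 0],
  ],
  dr=[
    [0, 0, 0],
    [0, 0, 0],
    [0, 0, 0],
    [0, 0, 0],
    [0, 0, 0],
    [0, 0, 0],
    [0, 0, 0],
    [0, 0, 0],
    [0, 0, 0],
    [0, 0, 0],
    [0, 0, 0],
    [0, 0, 0],
    [0, 0, 0],
    [0, 0, 0],
  ],
  claw=[0.18, 0.18, 0.18, 0.18, 0.18, 0.18, -1, -1, -1, -1, -1, -1, -1, -1],
  squeeze=60,
)

```text
clock: 16.62
ee_pos: [0.3925, -0.3236, 0.0348]
tool_rot: [0.001, 0.68, 0.733, -0.0]
force: [-1.8, 0.4, 5.4]
width: 0.167
grip_force: 56.3
```

```bash
python3 -c "
from h import *
goto(.614,.015)
cam('scene');cam('side');import chk"
```

```text
pos [ 0.3925 -0.3236  0.0348] psi 4.36 q6 -0.96 t 16.6 w 0.167 grip 56.3 tilt [ 0.001  -0.0017]
tool offset to target [ 0.3208  0.2466 -0.0004]
scene carton 301 [ 647. -229.] [ 63. 103.] 4.7 z 0.0707
scene tin 201 [ 649. -228.] [55. 51.] 36.6 z 0.146
scene tape0 244 [ 443. -317.] [103. 103.] 40.8 z 0.0484
scene stapler 214 [447. 164.] [104.  26.] 3.8 z 0.0411
side carton 399 [ 644. -229.] [ 60. 105.] 5.9 z 0.071
side tin 290 [ 646. -230.] [56. 51.] 68.1 z 0.1459
side tape0 504 [ 433. -334.] [115.  79.] 14.6 z 0.0482
```

Call:
servo_tool(
  offset=[
    [0, 0, -0.01],
    [0, 0, -0.02],
    [0, 0, -0.03],
    [0, 0, -0.03],
    [0, 0, -0.03],
    [0, 0, 0],
    [0.032, 0.0248, 0],
    [0.032, 0.0248, 0],
    [0.032, 0.0248, 0],
    [0.032, 0.0248, 0],
    [0.032, 0.0248, 0],
    [0.032, 0.0248, 0],
    [0.032, 0.0248, 0],
    [0.032, 0.0248, 0],
    [0.032, 0.0248, 0],
    [0.032, 0.0248, 0],
    [0, 0, 0],
    [0, 0, 0],
    [0, 0, 0],
  ],
  dr=[
    [0, 0, 0],
    [0, 0, 0],
    [0, 0, 0],
    [0, 0, 0],
    [0, 0, 0],
    [0, 0, 0],
    [0, 0, 0],
    [0, 0, 0],
    [0, 0, 0],
    [0, 0, 0],
    [0, 0, 0],
    [0, 0, 0],
    [0, 0, 0],
    [0, 0, 0],
    [0, 0, 0],
    [0, 0, 0],
    [0, 0, 0],
    [0, 0, 0],
    [0, 0, 0],
  ],
  claw=[-1, -1, -1, -1, -1, -1, -1, -1, -1, -1, -1, -1, -1, -1, -1, -1, -1, -1, -1],
)

```text
clock: 18.3
ee_pos: [0.6139, 0.0153, 0.152]
tool_rot: [-0.001, 0.679, 0.734, -0.001]
force: [-0.7, -0.2, -2.5]
width: 0.17
grip_force: 57.3
```

```bash
python3 -c "
from h import *
goto(.615,.0146,.0385)
for n in('scene','side'):
    W=cloud(cam(n)); m=(abs(W[...,0]-.66)<.08)&(abs(W[...,1]-.018)<.08)&(W[...,2]>.08)&(W[...,2]<.185);h=cv2.cvtColor(load(n)['color'],cv2.COLOR_RGB2HSV)
    m&=(h[...,0]>8)&(h[...,0]<28)&(h[...,1]>70)&(h[...,2]>80); S=W[m]; print(n,len(S),np.percentile(S,[1,99],axis=0).round(3).tolist())
    T=S[S[:,2]>np.percentile(S[:,2],97)-.01]; A=np.c_[T[:,:2],np.ones(len(T))];print('plane',np.linalg.lstsq(A,T[:,2],rcond=None)[0])
c=load('scene');cv2.imwrite('pics/tape.png',cv2.resize(c['color'][130:320,160:400,::-1],None,fx=3,fy=3))"
```

```text
pos [0.6139 0.0153 0.152 ] psi 4.39 q6 -0.22 t 18.3 w 0.17 grip 57.3 tilt [-0.003  0.   ]
tool offset to target [-0.0009  0.0014  0.1135]
scene 1013 [[0.613, -0.029, 0.119], [0.712, 0.07, 0.169]]
plane [-0.01722436 -0.00449439  0.17621762]
side 856 [[0.601, -0.035, 0.119], [0.705, 0.057, 0.171]]
plane [-0.00851828  0.02239207  0.17070193]
```

View pics/tape.png

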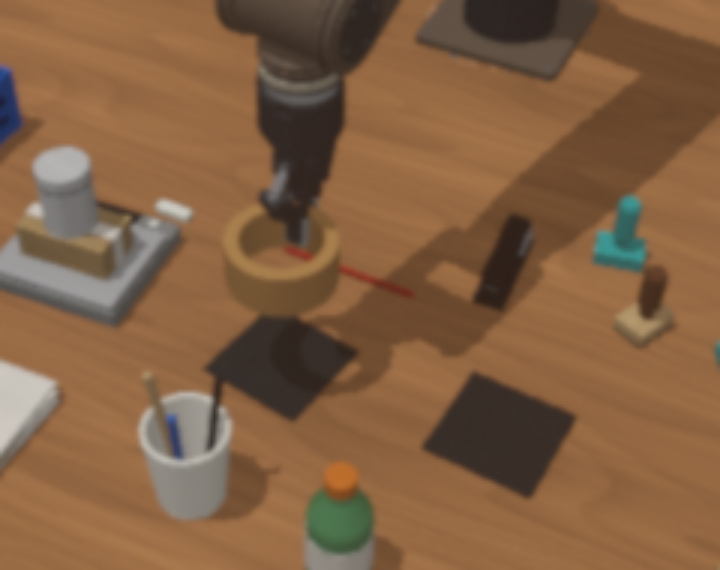

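The tape hangs level above the mat at crop (280,255), and the tin and carton stand well. I'll lower it.

Call:
servo_tool(
  offset=[
    [-0.0008, 0.0012, 0.02],
    [0, 0, 0.03],
    [0, 0, 0.03],
    [0, 0, 0.02],
    [0, 0, 0.009],
    [0, 0, 0],
    [0, 0, 0],
    [0, 0, 0],
  ],
  dr=[
    [0, 0, 0],
    [0, 0, 0],
    [0, 0, 0],
    [0, 0, 0],
    [0, 0, 0],
    [0, 0, 0],
    [0, 0, 0],
    [0, 0, 0],
  ],
  claw=[-1, -1, -1, -1, -1, -1, -1, -1],
)

```text
clock: 19.07
ee_pos: [0.6176, 0.0137, 0.0464]
tool_rot: [0.001, 0.68, 0.733, 0.001]
force: [0.5, 0.4, -0.8]
width: 0.164
grip_force: 57.2
```

Call:
servo_tool(
  offset=[
    [0, 0, 0.003],
    [0, 0, 0],
    [0, 0, 0],
  ],
  dr=[
    [0, 0, 0],
    [0, 0, 0],
    [0, 0, 0],
  ],
  claw=[-1, -1, -1],
)

```text
clock: 19.32
ee_pos: [0.6167, 0.0144, 0.0423]
tool_rot: [0.001, 0.68, 0.733, 0.0]
force: [0.1, 0.2, -1.2]
width: 0.163
grip_force: 57.2
```

```bash
python3 -c "
from h import *
goto(.615,.0146,.0385)
cam('scene');cam('side');import chk"
```

```text
pos [0.6167 0.0144 0.0423] psi 4.35 q6 -0.22 t 19.3 w 0.163 grip 57.2 tilt [ 0.0014 -0.0002]
tool offset to target [ 0.0003 -0.0017  0.0038]
scene carton 308 [ 648. -229.] [ 61. 104.] 4.9 z 0.0706
scene tin 202 [ 649. -227.] [56. 52.] 25.6 z 0.146
scene tape 379 [665.  19.] [101. 103.] 39.4 z 0.055
scene stapler 218 [448. 164.] [100.  26.] 2.8 z 0.0409
side carton 411 [ 643. -229.] [ 59. 105.] 7.7 z 0.0708
side tin 288 [ 646. -230.] [53. 53.] 88.2 z 0.1459
side tape 304 [661.  13.] [107.  95.] 40.8 z 0.0545
side stapler 238 [442. 162.] [104.  30.] 4.5 z 0.0405
```

Call:
servo_tool(
  offset=[
    [0.0003, -0.002, 0.0015],
    [0, 0, 0.001],
    [0, 0, 0.001],
    [0, 0, 0],
    [0, 0, 0],
  ],
  dr=[
    [0, 0, 0],
    [0, 0, 0],
    [0, 0, 0],
    [0, 0, 0],
    [0, 0, 0],
  ],
  claw=[-1, -1, -1, -1, -1],
)

```text
clock: 19.83
ee_pos: [0.6139, 0.0148, 0.0389]
tool_rot: [-0.001, 0.68, 0.734, -0.0]
force: [-3.8, 1.2, 6.0]
width: 0.168
grip_force: 58.1
```

Contact. I'll release to the 50 mm opening and rise.

Call:
servo_tool(
  offset=[
    [0, 0, -0.0005],
    [0, 0, 0],
    [0, 0, 0],
    [0, 0, 0],
    [0, 0, 0],
    [0, 0, 0],
    [0, 0, -0.02],
    [0, 0, -0.03],
    [0, 0, -0.04],
    [0, 0, -0.04],
    [0, 0, -0.04],
    [0, 0, 0],
    [0, 0, 0],
  ],
  dr=[
    [0, 0, 0],
    [0, 0, 0],
    [0, 0, 0],
    [0, 0, 0],
    [0, 0, 0],
    [0, 0, 0],
    [0, 0, 0],
    [0, 0, 0],
    [0, 0, 0],
    [0, 0, 0],
    [0, 0, 0],
    [0, 0, 0],
    [0, 0, 0],
  ],
  claw=[-1, -0.5, -0.3, -0.1, 0.1, 0.15, 0.15, 0.15, 0.15, 0.15, 0.15, 0.15, 0.15],
)

```text
clock: 20.92
ee_pos: [0.6163, 0.0143, 0.2127]
tool_rot: [0.003, 0.68, 0.733, 0.002]
force: [-0.3, 0.4, -0.5]
width: 0.575
grip_force: 0.0
```

```bash
python3 -c "
from h import *
goto(.453,.314,.21)
cam('scene');cam('side');import chk
c=cam('wrist','wrist2')"
```

```text
pos [0.6163 0.0143 0.2127] psi 4.35 q6 -0.22 t 20.9 w 0.575 grip 0.0 tilt [ 0.0083 -0.0012]
tool offset to target [ 0.3112 -0.1401  0.001 ]
scene carton 305 [ 649. -229.] [ 63. 102.] 7.8 z 0.0709
scene tin 199 [ 651. -228.] [53. 53.] 20.1 z 0.1459
scene tape 455 [662.  18.] [103. 104.] 70.4 z 0.0523
scene stapler 219 [447. 164.] [102.  27.] 3.3 z 0.041
side carton 408 [ 644. -229.] [ 59. 103.] 5.5 z 0.0708
side tin 292 [ 647. -229.] [54. 51.] 66.9 z 0.1457
side tape 384 [658.  15.] [102. 103.] 80.7 z 0.0521
side stapler 239 [441. 162.] [103.  32.] 1.6 z 0.04
```

View pics/wrist2.png

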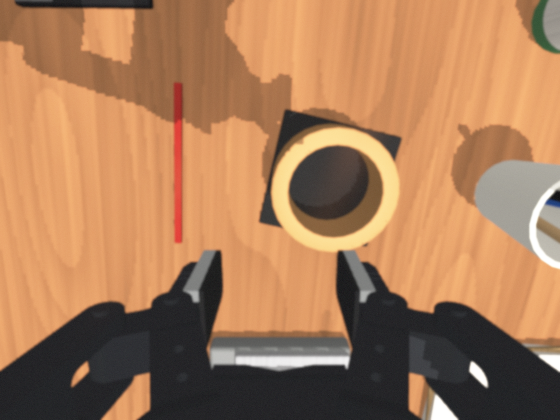

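The tape lies flat and centred on the mat (ring at (336,188)), with an equal dark border showing at the corners. Now the stamp.

Call:
servo_tool(
  offset=[
    [0.0346, -0.0157, 0],
    [0.0346, -0.0157, 0],
    [0.0346, -0.0157, 0],
    [0.0346, -0.0157, 0],
    [0.0346, -0.0157, 0],
    [0.0346, -0.0157, 0],
    [0.0346, -0.0157, 0],
    [0.0346, -0.0157, 0],
    [0.0346, -0.0156, 0],
    [0, 0, 0],
    [0, 0, 0.03],
    [0, 0, 0.03],
    [0, 0, 0.025],
    [0, 0, 0],
    [0, 0, 0],
    [0, 0, 0],
  ],
  dr=[
    [0, 0, 0],
    [0, 0, 0],
    [0, 0, 0],
    [0, 0, 0],
    [0, 0, 0],
    [0, 0, 0],
    [0, 0, 0],
    [0, 0, 0],
    [0, 0, 0],
    [0, 0, 0],
    [0, 0, 0],
    [0, 0, 0],
    [0, 0, 0],
    [0, 0, 0],
    [0, 0, 0],
    [0, 0, 0],
  ],
  claw=[0.3, 0.3, 0.3, 0.3, 0.3, 0.3, 0.3, 0.3, 0.3, 0.3, 0.3, 0.3, 0.3, 0.3, 0.3, 0.3],
  squeeze=30,
)

```text
clock: 22.4
ee_pos: [0.4503, 0.3142, 0.1237]
tool_rot: [0.0, 0.68, 0.733, 0.0]
force: [-0.1, 0.8, -0.1]
width: 0.646
grip_force: 0.0
```

```bash
python3 -c "
from h import *
goto(.452,.3145,.057)
c=cam('side');W=cloud(c);cv2.imwrite('pics/st.png',cv2.resize(c['color'][90:220,170:350,::-1],None,fx=4,fy=4))"
```

```text
pos [0.4503 0.3142 0.1237] psi 4.33 q6 0.35 t 22.4 w 0.646 grip 0.0 tilt [ 0.0001 -0.    ]
tool offset to target [0.0002 0.0017 0.0667]
```

View pics/st.png

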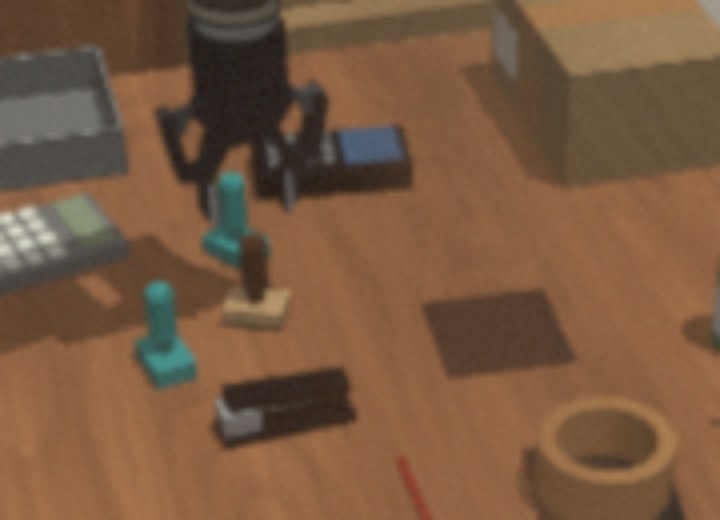

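The fingers straddle the brown handle at crop (254,265), with the decoys outside the jaws. I'll descend and grip.

Call:
servo_tool(
  offset=[
    [0, 0.0017, 0.02],
    [0, 0, 0.02],
    [0, 0, 0.018],
    [0, 0, 0.009],
    [0, 0, 0],
    [0, 0, 0],
    [0, 0, 0],
    [0, 0, 0],
    [0, 0, 0],
    [0, 0, 0],
    [0, 0, 0],
    [0, 0, 0],
    [0, 0, 0],
    [0, 0, 0],
  ],
  dr=[
    [0, 0, 0],
    [0, 0, 0],
    [0, 0, 0],
    [0, 0, 0],
    [0, 0, 0],
    [0, 0, 0],
    [0, 0, 0],
    [0, 0, 0],
    [0, 0, 0],
    [0, 0, 0],
    [0, 0, 0],
    [0, 0, 0],
    [0, 0, 0],
    [0, 0, 0],
  ],
  claw=[0.3, 0.3, 0.3, 0.3, 0.3, 0.3, -1, -1, -1, -1, -1, -1, -1, -1],
  squeeze=30,
)

```text
clock: 23.62
ee_pos: [0.4524, 0.3151, 0.0578]
tool_rot: [0.0, 0.68, 0.733, 0.001]
force: [-0.6, 0.3, 6.2]
width: 0.269
grip_force: 30.9
```

```bash
python3 -c "
from h import *
goto(.646,.24)
c=load('scene');W=cloud(c);g=c['color'].max(-1);m=(g<75)&(abs(W[...,0]-.648)<.09)&(abs(W[...,1]-.24)<.08)&(W[...,2]<.015)
S=W[m][:,:2]*1000;print(len(S),cv2.minAreaRect(S.astype(np.float32)),S.mean(0))
c=load('side');W=cloud(c);g=c['color'].max(-1);m=(g<90)&(abs(W[...,0]-.648)<.09)&(abs(W[...,1]-.24)<.08)&(W[...,2]<.015)
S=W[m][:,:2]*1000;print(len(S),cv2.minAreaRect(S.astype(np.float32)),S.mean(0))
p=px(c,np.array([(425,302),(545,291),(574,358),(452,375)])/4+[170,90],.004);print(p,p.mean(0))
p=px(load('scene'),np.array([(475,373),(575,417),(528,496),(425,443)])/3+[160,130],.004);print(p,p.mean(0))"
```

```text
pos [0.4524 0.3151 0.0578] psi 4.36 q6 0.35 t 23.6 w 0.269 grip 30.9 tilt [0.0022 0.0011]
tool offset to target [-0.0896  0.1873  0.0003]
1114 ((646.8081665039062, 239.76498413085938), (104.72015380859375, 106.13592529296875), 86.03984832763672) [647.48483541 240.52326097]
485 ((643.3938598632812, 239.4586944580078), (108.83594512939453, 105.74195861816406), 86.06767272949219) [643.71180507 238.81936627]
[[597.66772798 296.68807054]
 [703.7751398  284.99229124]
 [695.30976186 183.43308636]
 [590.44458964 187.7707427 ]] [646.79930482 238.22104771]
[[589.79361321 193.13324788]
 [596.85945732 296.92947099]
 [701.26743336 288.79808141]
 [689.62355707 184.2321608 ]] [644.38601524 240.77324027]
```

Call:
servo_tool(
  offset=[
    [0, 0, -0.01],
    [0, 0, -0.025],
    [0, 0, -0.025],
    [0, 0, -0.02],
    [0, 0, 0],
    [-0.0179, 0.0373, 0],
    [-0.0179, 0.0373, 0],
    [-0.0179, 0.0373, 0],
    [-0.0179, 0.0373, 0],
    [-0.0179, 0.0371, 0],
    [0, 0, 0],
    [0, 0, 0],
    [0, 0, 0.025],
    [0, 0, 0.025],
    [0, 0, 0.015],
    [0, 0, 0],
    [0, 0, 0],
    [0, 0, 0],
  ],
  dr=[
    [0, 0, 0],
    [0, 0, 0],
    [0, 0, 0],
    [0, 0, 0],
    [0, 0, 0],
    [0, 0, 0],
    [0, 0, 0],
    [0, 0, 0],
    [0, 0, 0],
    [0, 0, 0],
    [0, 0, 0],
    [0, 0, 0],
    [0, 0, 0],
    [0, 0, 0],
    [0, 0, 0],
    [0, 0, 0],
    [0, 0, 0],
    [0, 0, 0],
  ],
  claw=[-1, -1, -1, -1, -1, -1, -1, -1, -1, -1, -1, -1, -1, -1, -1, -1, -1, -1],
)

```text
clock: 25.12
ee_pos: [0.6442, 0.24, 0.0725]
tool_rot: [0.0, 0.68, 0.734, 0.001]
force: [0.3, -0.2, -0.3]
width: 0.272
grip_force: 30.4
```

```bash
python3 -c "
from h import *
goto(.645,.24,.0618)
for n in('scene','side'):
    c=cam(n);W=cloud(c);h=cv2.cvtColor(c['color'],cv2.COLOR_RGB2HSV)
    m=(abs(W[...,0]-.645)<.045)&(abs(W[...,1]-.24)<.045)&(W[...,2]>.012)&(W[...,2]<.04)&(h[...,0]>8)&(h[...,0]<28)&(h[...,1]>60)&(h[...,2]>60)
    S=W[m];print(n,len(S),np.percentile(S,[1,99],axis=0).round(3).tolist(),cv2.minAreaRect((S[S[:,2]>np.percentile(S[:,2],95)-.006][:,:2]*1000).astype(np.float32)))"
```

```text
pos [0.6442 0.24   0.0725] psi 4.39 q6 0.13 t 25.1 w 0.272 grip 30.4 tilt [0.0015 0.0003]
tool offset to target [-0.0001  0.0008  0.0107]
scene 201 [[0.625, 0.218, 0.015], [0.675, 0.267, 0.038]] ((645.9366455078125, 242.9827880859375), (35.97745895385742, 53.59616470336914), 65.28152465820312)
side 144 [[0.614, 0.217, 0.016], [0.668, 0.263, 0.04]] ((642.5966796875, 239.88499450683594), (45.76129913330078, 51.32075119018555), 68.10503387451172)
```

Call:
servo_tool(
  offset=[
    [0, 0, 0],
    [0, 0, 0],
    [0, 0, 0],
    [0, 0, 0.004],
    [0, 0, 0.003],
    [0, 0, 0.002],
    [0, 0, 0],
    [0, 0, 0],
  ],
  dr=[
    [0, 0, -7],
    [0, 0, -7],
    [0, 0, -7],
    [0, 0, 0],
    [0, 0, 0],
    [0, 0, 0],
    [0, 0, 0],
    [0, 0, 0],
  ],
  claw=[-1, -1, -1, -1, -1, -1, -1, -1],
)

```text
clock: 25.88
ee_pos: [0.644, 0.2394, 0.0622]
tool_rot: [-0.0, 0.535, 0.845, -0.0]
force: [-1.1, 0.7, -1.5]
width: 0.272
grip_force: 30.4
```

Call:
servo_tool(
  offset=[
    [0, 0, 0.001],
    [0, 0, 0],
    [0, 0, 0],
  ],
  dr=[
    [0, 0, 0],
    [0, 0, 0],
    [0, 0, 0],
  ],
  claw=[-1, -1, -1],
)

```text
clock: 26.13
ee_pos: [0.6442, 0.2394, 0.0619]
tool_rot: [0.0, 0.535, 0.845, 0.0]
force: [-1.5, -0.6, 2.5]
width: 0.273
grip_force: 30.8
```

Contact. I'll release and rise, keeping a small opening.

Call:
servo_tool(
  offset=[
    [0, 0, 0],
    [0, 0, 0],
    [0, 0, 0],
    [0, 0, 0],
    [0, 0, 0],
    [0, 0, 0],
    [0, 0, -0.02],
    [0, 0, -0.03],
    [0, 0, -0.03],
    [0, 0, -0.03],
    [0, 0, -0.03],
    [0, 0, 0],
    [0, 0, 0],
    [0, 0, 0],
  ],
  dr=[
    [0, 0, 0],
    [0, 0, 0],
    [0, 0, 0],
    [0, 0, 0],
    [0, 0, 0],
    [0, 0, 0],
    [0, 0, 0],
    [0, 0, 0],
    [0, 0, 0],
    [0, 0, 0],
    [0, 0, 0],
    [0, 0, 0],
    [0, 0, 0],
    [0, 0, 0],
  ],
  claw=[-0.3, -0.1, 0.1, 0.3, 0.3, 0.3, 0.3, 0.3, 0.3, 0.3, 0.3, 0.3, 0.3, 0.3],
)

```text
clock: 27.3
ee_pos: [0.6435, 0.2393, 0.2005]
tool_rot: [-0.0, 0.535, 0.845, -0.0]
force: [-0.3, -0.1, -0.4]
width: 0.65
grip_force: 0.0
```

```bash
python3 -c "
from h import *
goto(.645,.24)
c=cam('scene');cam('side');import chk
cv2.imwrite('pics/fin.png',cv2.resize(c['color'][130:320,140:400,::-1],None,fx=3,fy=3))"
```

```text
pos [0.6435 0.2393 0.2005] psi 25.35 q6 -0.23 t 27.3 w 0.65 grip 0.0 tilt [-0.0011 -0.0002]
tool offset to target [ 0.      0.0016 -0.    ]
scene carton 300 [ 650. -230.] [ 61. 103.] 6.7 z 0.0706
scene tin 200 [ 648. -228.] [53. 52.] 15.4 z 0.1456
scene tape 453 [661.  18.] [102. 103.] 39.1 z 0.0522
scene stamp 132 [647. 242.] [21. 22.] 46.4 z 0.0722
scene stapler 135 [451. 164.] [93. 26.] 4.0 z 0.0403
side carton 410 [ 645. -230.] [ 61. 103.] 5.2 z 0.0708
side tin 293 [ 645. -230.] [54. 54.] 11.4 z 0.1456
side tape 379 [657.  15.] [103. 103.] 44.7 z 0.0524
side stamp 93 [641. 237.] [24. 22.] 45.6 z 0.0685
side stapler 241 [441. 163.] [103.  31.] 3.7 z 0.0399
```

View pics/fin.png

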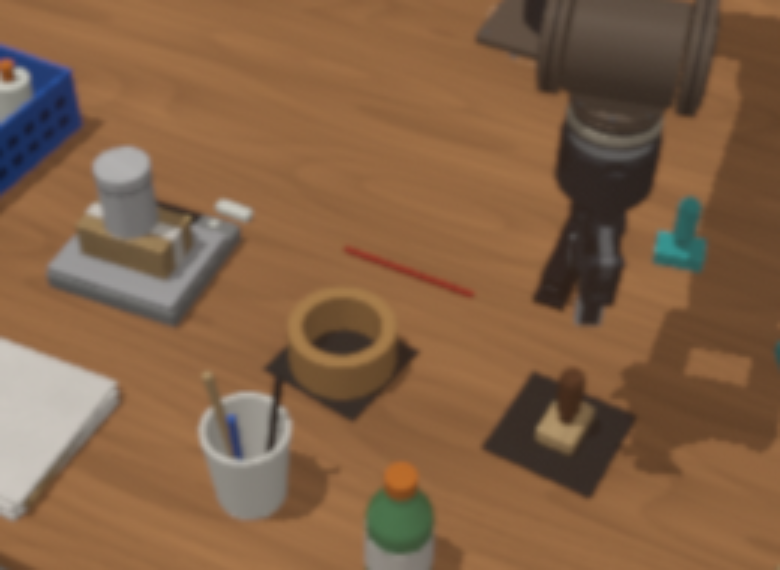

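The stamp stands in the middle of its mat at (565,425). The tape is centred at (343,345), and the tin stands on the carton on the scale at (140,225). The stapler is unmoved within measurement noise. All objects are released, so I'm handing in.

```bash
python3 -c "
from station import bot
print(bot.hand_in())"
```

```text
the job is handed in; nothing more can be done
None
```

The job is handed in at about 27 s on the clock: the carton is flat on the scale with the tin on it, the tape and stamp are on their mats, each within about 3 mm of centre by camera, and the stapler was not touched.

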